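# Pack the screwdriver case, swing its keeper bar into the clips and shut the push-latch lid

## Robot

A 6-joint arm with a two-finger parallel gripper is mounted at the origin on a cart in front of the work surface, level with it; the furniture and walls round the work are solid. World frame = base frame: x ahead of the robot, y to its left, z up, the work surface at z = 0. Lengths are in mm, angles in rad, forces in N, time in s.
With the tool pointing down it reaches from about 350 to 975 mm from the base axis. Payload 7.1 kg.
Tool frame: the origin (TCP) lies between the finger pads; the fingertips stand 19 mm ahead of it and the grasp point (between the pads) is the TCP (ctrl.tcp_to_tips is the distance from the TCP to the fingertips, in mm); z points along the fingers, y is the line along which they close (so a half turn about z gives the same grasp; the last joint's range is limited). The gripper opens to 88 mm and grips with 3 to 60 N. Pads are 20 mm wide; open, the fingers measure 115 mm over their backs; the gripper's body (75 mm by 178 mm) begins 61 mm behind the grasp point.
Start: joints at [-1.246, 0.423, 1.63, -0, 1.089, -0.019], TCP at [210.684, -588.402, 241.675] pointing down, gripper open.
Joint ranges: [-3, 3], [-0.9, 2.11], [0.09, 2.58], [-1.31, 4.45], [0.11, 2.69], [-2.54, 2.54]. Speed limits (rad/s): [2.39, 2.39, 3.01, 3.14, 3.14, 3.14].

## Interface

Orientations are given as a rotation vector (axis times angle).
In Python, from workcell import status, optics, ctrl gives the robot as it stands. The module is installed in compiled form; this text tells all that it offers.
- The arm moves only by the shell command python3 -m inch 'ROWS'. ROWS is JSON, a list that holds one entry, the list of rows, each a list of 7 numbers: the shift along the tool's x, y, z in mm, then the turn, a rotation vector about the tool's x, y, z in rad, then the opening in per cent of the stroke, from 0 (shut) to 100 (fully open). A call has 1 to 20 rows; each row is the pose to reach, as a shift and turn from the pose commanded when the call began, along the tool's axes at that moment; what a row does not reach only later rows make up. A row lasts 1/10 s, in which the tool goes at most 50 mm and 8.59 degrees, less where a joint would pass 70% of its speed; a pose out of reach is approached as far as the arm can. A call with a gripper value outside its range is refused whole. The fingers move at their own pace and stop on an object; the grip force is fixed at half the most. Time passes only in rows, so rows that repeat a pose let the fingers close. It gives the time, the measured TCP pose, the force, the opening and the grip force at its end, in the units of the state.
- status.get_obs(): the state, without advancing time (a new reading comes with each control period).
- optics.get_image(name): name is "side" or "top"; returns a dict with "frame" (384x512x3 uint8, red, green, blue), "fx", "fy", "cx", "cy" (pixels), "k1" (the pictures are not rectified: a ray, as slopes to the right and down, at radius r is drawn at 1 + k1 r^2 times it, then the intrinsics apply), "rvec" (rotation vector, rad) and "tvec" (3), from world to camera coordinates, as OpenCV has them. Camera axes: x right, y down, z forward; pixel columns grow to the right and rows downward; lengths in mm; the calibration is good to about 2 mm. A picture is of the moment at which its call begins. There is no depth.
- ctrl.close_job(): hands the job in; it is judged then, once.
The state is a dict: "t": time; "qpos": joint angles; "qvel": joint speeds; "joint_torque": joint torques, N m; "ee_pos": TCP position; "orientation": TCP orientation; "ft_force": force on the tool from outside, world axes, zero at the start; "moment": the same for the moment, N m; "width": finger opening in mm; "grasp_force": force on a finger pad.
Only numpy, scipy, OpenCV 4.12 (cv2) and the standard library are available. Lean on these libraries where they do the work, as an engineer would, in place of code of your own. Each camera call takes 0.05 s, during which the arm holds its last target. There are 200 camera calls.

## Task

Pack the screwdriver case for its next trip: press the orange pad on the lid until the catch lets go and the lid swings fully open, and lay every screwdriver that lies out on the blue mats flat in a lane of its own, handle toward the front rail (the pad side) and blade toward the hinge. Then swing the keeper bar over the handles and press it fully home into its snap clips, and finally push the lid shut until its catch holds it by itself. Leave the flange and the hand loupe where they are.

Things in the scene. Friction and masses are not known exactly. Their poses are not given: they have to be found in the camera images.
- case: Screwdriver case fixed to the bench: black tray 172 x 166 mm, walls 27 mm high, with a clear lid. Origin: centre of its underside; +x runs from its front to its hinge side, +y to its left, z up. Inside, three lanes run along x from x = -0.064 to +0.080, floor at z = 0.006, 27 mm wide between grey ribs with tops at z = 0.023.
- lane0 (a point): Right lane: its floor where the middle of a handle should come to lie (case x = -0.020, y = -0.042, z = 0.006). The ribs between lanes stand only at case x = -0.064 to -0.048 and +0.014 to +0.080; between these fingers have room.
- lane1 (a point): The same point of the middle lane (case x = -0.020, y = 0, z = 0.006).
- lane2 (a point): The same point of the left lane (case x = -0.020, y = +0.042, z = 0.006).
- front_rail (a point): Middle of the top of the front rail, which is 22 mm thick and as high as the walls (case x = -0.075, y = 0, z = 0.027).
- lid (a joint): Lid angle, rad: 0 = shut and caught, 1.66 = fully open, -0.055 = pressed onto its stop. A spring swings it open in about 2 s (2 N at the front edge) unless the push-push catch in the front rail holds it. Pressing the shut lid to its stop and letting go frees it; pushing the open lid down to its stop and letting go makes the catch hold it at 0. Every full press changes the catch over.
- lid_pad (a point): Orange press pad, 22 mm across, on the lid's top face at the middle of its front edge; moves with the lid. Shut: case x = -0.077, y = 0, z = 0.077. Full press: 8 mm down, 3 to 6 N.
- lid_hinge (a point): Middle of the lid's hinge line, at the rear of the case (case x = +0.082, y = 0, z = 0.030; the line runs along case y). The lid is a black shell 176 x 174 mm with a clear window, 0.22 kg; its flat top face lies 46 mm above the hinge line when shut and its front edge 177 mm in front of it. Open, it stands upright here, its top face to the rear.
- keeper (a joint): Keeper bar angle, rad: 0 = shut, down in its two snap clips; 1.8 to 2.1 = open, leaning back a little past upright toward the front rail (2.1 is its stop). Past upright its own weight lets it fall, but it stops on the clips at about 0.25; about 6 N down on the middle of the bar snaps it past them to 0, where they hold it.
- keeper_bar (a point): Middle of the keeper's cross bar (aluminium, orange in the middle, 10 x 152 x 8 mm, along case y). At keeper angle a it is at case x = -0.050 + 0.034 cos a, z = 0.031 + 0.034 sin a; shut, it lies across all three lanes, 7 mm clear of the handles.
- keeper_pivot (a point): Middle of the keeper's pivot line (case x = -0.050, y = 0, z = 0.031; the line runs along case y); two side arms carry the cross bar 34 mm from it. The two snap clips (14 mm long, tops at z = 0.044) stand at case x = +0.002, y = +-0.067.
- driver_a: Precision screwdriver with a yellow handle, 127 mm long, 0.045 kg: round handle 14.4 mm in diameter and 62 mm long at the +y end, ending in a black six-sided cap; a knock can still roll it; 3 mm blade at the -y end. Origin at mid length on its underside; it extends over y = -0.063 to +0.064. May be absent.
- driver_a_handle (a point): Middle of the yellow handle, on its axis, 33 mm to +y of the screwdriver's origin and 7 mm above its underside; a good place to grip.
- driver_b: Precision screwdriver with a red handle, 113 mm long, 0.045 kg: round handle 14.4 mm in diameter and 62 mm long at the +y end, ending in a black six-sided cap; a knock can still roll it; 3 mm blade at the -y end. Origin at mid length on its underside; it extends over y = -0.057 to +0.056. May be absent.
- driver_b_handle (a point): Middle of the red handle, on its axis, 25 mm to +y of the screwdriver's origin and 7 mm above its underside; a good place to grip.
- driver_c: Precision screwdriver with a blue handle, 120 mm long, 0.045 kg: round handle 14.4 mm in diameter and 62 mm long at the +y end, ending in a black six-sided cap; a knock can still roll it; 3 mm blade at the -y end. Origin at mid length on its underside; it extends over y = -0.060 to +0.060. May be absent.
- driver_c_handle (a point): Middle of the blue handle, on its axis, 29 mm to +y of the screwdriver's origin and 7 mm above its underside; a good place to grip.
- mat_left: Blue silicone bench mat in front of the robot, left of the middle, 206 x 162 mm (x, y), 2 mm thick, fixed; ribs 6 mm wide and 9 mm high (7 mm above its floor) run round it: two bays, each 94 x 150 mm, divided by a rib along y. Screwdrivers lie loose in its bays; one knocked against a rib can be gripped just above the rib. Origin: centre of its underside.
- mat_right: Blue silicone bench mat to the right, 102 x 158 mm (x, y), 2 mm thick, fixed; ribs 6 mm wide and 9 mm high (7 mm above its floor) run round it: one bay of 90 x 146 mm. Screwdrivers lie loose in its bays; one knocked against a rib can be gripped just above the rib. Origin: centre of its underside.
- flange_2: Machined steel flange, 50 mm across and 22 mm high, standing on the bench behind the tools; a bystander. Origin: centre of its underside.
- loupe: Black folding hand loupe, 36 x 64 x 11 mm, lying on the bench at the right; a bystander. Origin: centre of its underside.

How it is judged:
By the outcome, as a careful person would: the job done as asked, in the order asked, and still so for the second after the job is handed in, with the robot touching nothing.
Of driver_a, driver_b, driver_c only 2 to 3 are there at a start; the rules pass over those that are not, and their reading is None.
At some moment in a run one of driver_a, driver_b, driver_c may be knocked a few centimetres aside while the robot is not near it.
Once in a run the grip may slacken for a moment while it holds something.
It also fails if it takes over 210 s, if anything falls off the work surface, if the arm or the gripper's body presses on something with over 40 N, if the wrist force passes 120 N, or if a joint passes its speed limit or range.

## Working session

There is one attempt and no reset: what is moved stays moved. The work goes in short steps, Python scripts to look and compute and a shell command to move; the robot and the scene stay as the last step left them, time stands still between calls to the robot, and variables do not carry over. Pictures are saved under pics/ and viewed, at most 14 in all, crops included, and the job is handed in when it is done.

```bash
mkdir -p pics; cat > h.py <<'E'
import numpy as np, cv2
from scipy.spatial.transform import Rotation as R
from workcell import status, optics, ctrl
def snap(n,save=None):
    d=optics.get_image(n)
    if save: cv2.imwrite('pics/'+save,d['frame'][:,:,::-1])
    return d
def ray(d,u,v):
    K=np.array([[d['fx'],0,d['cx']],[0,d['fy'],d['cy']],[0,0,1.]])
    p=cv2.undistortPoints(np.array([[[u,v]]],float),K,np.array([d['k1'],0,0,0.]))[0,0]
    Rm=R.from_rotvec(d['rvec']).as_matrix()
    return -Rm.T@np.array(d['tvec']), Rm.T@np.array([p[0],p[1],1.])
def onz(d,u,v,z):
    o,r=ray(d,u,v); return o+r*(z-o[2])/r[2]
def proj(d,P):
    K=np.array([[d['fx'],0,d['cx']],[0,d['fy'],d['cy']],[0,0,1.]])
    return cv2.projectPoints(np.array(P,float).reshape(-1,1,3),np.array(d['rvec'],float),np.array(d['tvec'],float),K,np.array([d['k1'],0,0,0.]))[0][:,0]
E
python3 - <<'E'
from h import *
np.set_printoptions(precision=3,suppress=True)
for n in('top','side'):
    d=snap(n,n+'0.png'); print(n,d['k1'],d['fx'],ray(d,256,192))
o=status.get_obs()
for k in o: print(k,o[k])
print(R.from_rotvec(o['orientation']).as_matrix())
E
```

```text
top -0.08205981082491458 421.9761589354868 (array([ 453.163,  -49.743, 1336.744]), array([ 0.073,  0.   , -0.997]))
side -0.053133917970090885 469.4609326149626 (array([ -217.514, -1154.151,  1087.275]), array([ 0.46 ,  0.664, -0.59 ]))
t 0.1
qpos [-1.246  0.424  1.631  0.     1.089 -0.019]
qvel [ 0.001 -0.002 -0.003 -0.    -0.001  0.001]
joint_torque [ -0.    -54.561 -27.432   0.064   0.019  -0.   ]
ee_pos [ 210.548 -587.992  241.009]
orientation [-3.094 -0.537  0.   ]
ft_force [ 0.15  -0.674 -1.41 ]
moment [-0.017  0.017 -0.033]
grasp_force 0.0
width 88.00301474396612
[[ 0.942  0.337 -0.   ]
 [ 0.337 -0.942  0.001]
 [ 0.    -0.001 -1.   ]]
```

```bash
ls pics
```

```text
side0.png
top0.png
```

View pics/top0.png

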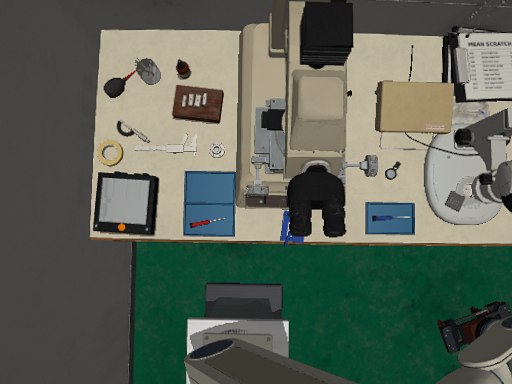

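View pics/side0.png

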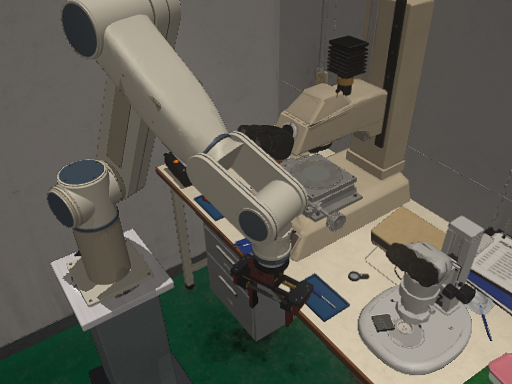

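Top view: shut case at left (pad at about (122,227)), the red driver in the front bay of the left mat (~(205,222)), the blue driver in the right mat (~(390,217)), the microscope between them; no yellow driver visible. Side view: arm over the right end, right mat at (323,297), left mat partly seen at (207,207). Measuring next.

```bash
cat > m.py <<'E'
from h import *
np.set_printoptions(precision=1,suppress=True)
def blobs(d,lo,hi,mn=4,box=None):
    hsv=cv2.cvtColor(d['frame'],cv2.COLOR_RGB2HSV)
    m=cv2.inRange(hsv,np.array(lo),np.array(hi))
    if lo[0]==0 and hi[0]<=8: m|=cv2.inRange(hsv,np.array((172,lo[1],lo[2])),np.array((180,255,255)))
    if box: 
        k=np.zeros_like(m);k[box[1]:box[3],box[0]:box[2]]=1;m=m*k
    n,l,s,c=cv2.connectedComponentsWithStats(m)
    out=[]
    for i in range(1,n):
        if s[i,4]>=mn:
            ys,xs=np.where(l==i)
            (cx,cy),ax,e=None or (c[i],None,None)
            w,v=np.linalg.eigh(np.cov(np.c_[xs,ys].T)) if s[i,4]>3 else (None,np.eye(2))
            out.append((s[i,4],c[i],v[:,1],s[i,:4],np.sqrt(w)))
    return out
E
python3 - <<'E'
from m import *
d=snap('top')
f=d['frame'][:,:,::-1]
a=f[160:245,85:245];b=f[160:245,275:435]
cv2.imwrite('pics/z0.png',cv2.resize(np.vstack([a,b]),None,fx=3.5,fy=3.5,interpolation=cv2.INTER_CUBIC)) 
for nm,lo,hi,z in(('orange',(9,180,150),(22,255,255),77),('red',(0,150,90),(7,255,255),9),('blue',(100,120,40),(125,255,255),2),('yellow',(23,130,120),(35,255,255),9)):
    for b in blobs(d,lo,hi,6): print(nm,b[0],b[1],b[2],b[3],b[4],onz(d,*b[1],z))
E
```

```text
orange 40 [121.1 226.8] [-0.5  0.9] [118 223   7   8] [1.7 1.9] [434.6 353.2  77. ]
red 18 [128.9  75.2] [-0.8  0.6] [125  71  10   8] [0.5 3.2] [926.5 371.7   9. ]
red 53 [199.8 223. ] [-1.   0.2] [192 220  17   7] [0.9 5.2] [450.4 125.1   9. ]
blue 3085 [209.5 202.5] [0. 1.] [184 171  52  65] [14.6 18.4] [515.8  97.    2. ]
blue 1459 [389.7 218.1] [-1. -0.] [366 202  49  32] [ 9.1 14.1] [ 475.4 -477.     2. ]
blue 14 [286.1 212.1] [-1.   0.1] [284 211   5   3] [0.8 1.4] [ 489.5 -146.1    2. ]
blue 264 [288.8 232.4] [0.5 0.9] [281 215  23  31] [5.  8.7] [ 425.6 -155.1    2. ]
```

View pics/z0.png

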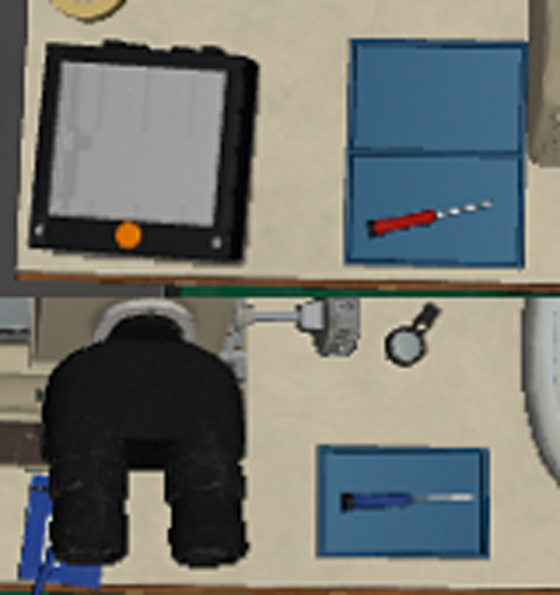

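The zoom confirms only red and blue drivers are out: the red handle's middle at ≈(199.7,223.4), the blue's at ≈(382.7,217.9), caps left. Now case yaw, driver axes, and how close the microscope comes.

```bash
python3 - <<'E'
from m import *
d=snap('top');s=snap('side')
hsv=cv2.cvtColor(d['frame'],cv2.COLOR_RGB2HSV)
# window (light grey, low sat) in case box
m=np.zeros(hsv.shape[:2],np.uint8);b=cv2.inRange(hsv,np.array((0,0,110)),np.array((180,40,255)));m[172:224,98:154]=b[172:224,98:154]
n,l,st,c=cv2.connectedComponentsWithStats(m);i=1+st[1:,4].argmax()
cn=max(cv2.findContours((l==i).astype(np.uint8),cv2.RETR_EXTERNAL,cv2.CHAIN_APPROX_NONE)[0],key=len)[:,0]
P=np.array([onz(d,u,v,76)[:2] for u,v in cn],np.float32);print('window rect',cv2.minAreaRect(P))
# dark hull of lid
m[:]=0;m[165:238,90:162]=cv2.inRange(hsv,np.array((0,0,0)),np.array((180,255,60)))[165:238,90:162]
cn=max(cv2.findContours(m,cv2.RETR_EXTERNAL,cv2.CHAIN_APPROX_NONE)[0],key=len)[:,0]
P=np.array([onz(d,u,v,76)[:2] for u,v in cn],np.float32);print('dark rect@76',cv2.minAreaRect(P))
# rows inside mats: difference from mat colour
for nm,(x0,y0,x1,y1) in dict(red=(187,207,234,233),blue=(369,205,412,231)).items():
    c=d['frame'][y0:y1,x0:x1].astype(int);med=np.median(c.reshape(-1,3),0)
    k=(np.abs(c-med).sum(2)>70).astype(np.uint8)
    n,l,st,ce=cv2.connectedComponentsWithStats(k)
    for i in range(1,n):
        if st[i,4]<15: continue
        ys,xs=np.where(l==i);Q=np.array([onz(d,u+x0,v+y0,9)[:2] for u,v in zip(xs,ys)])
        vx,vy,px,py=cv2.fitLine(Q.astype(np.float32),cv2.DIST_L2,0,.01,.01)[:,0]
        t=(Q-[px,py])@[vx,vy];e0=np.array([px,py])+t.min()*np.array([vx,vy]);e1=np.array([px,py])+t.max()*np.array([vx,vy])
        print(nm,st[i,4],e0,e1,'len',t.max()-t.min(),'ang deg',np.degrees(np.arctan2(vy,vx)))
# eyepieces
for z in(250,350,450):print(z,onz(d,303,237,z),onz(d,335,235,z),onz(d,346,205,z))
for z in (250,350,450): print(z,proj(s,[onz(d,303,237,z),onz(d,335,235,z)]))
f=s['frame'][110:260,140:320,::-1];cv2.imwrite('pics/s1.png',cv2.resize(f,None,fx=4,fy=4,interpolation=cv2.INTER_CUBIC))
E
```

```text
window rect ((513.8145141601562, 348.4986572265625), (142.87770080566406, 132.4017333984375), 87.19947814941406)
dark rect@76 ((508.59136962890625, 343.0308837890625), (187.7167205810547, 183.6112060546875), 87.48696899414062)
red 26 [424.1  20.3] [502.5  21.9] len 78.42156519032963 ang deg 1.1540197
red 97 [442.7 158.4] [457.6  90.3] len 69.76804659825869 ang deg -77.60463
blue 70 [ 473.3 -417.6] [ 477.7 -482.3] len 64.90587477284028 ang deg -86.10136
blue 24 [ 480.6 -501.6] [ 481.  -537.4] len 35.768585445885755 ang deg -89.22686
250 [ 419.4 -172.3  250. ] [ 425.7 -254.8  250. ] [ 503.4 -283.1  250. ]
350 [ 422.5 -161.   350. ] [ 428.2 -235.9  350. ] [ 498.8 -261.6  350. ]
450 [ 425.6 -149.7  450. ] [ 430.8 -217.1  450. ] [ 494.2 -240.1  450. ]
250 [[244.3 187.6]
 [261.8 200. ]]
350 [[242.1 158. ]
 [258.4 168.6]]
450 [[239.7 126.2]
 [254.8 134.9]]
```

View pics/s1.png

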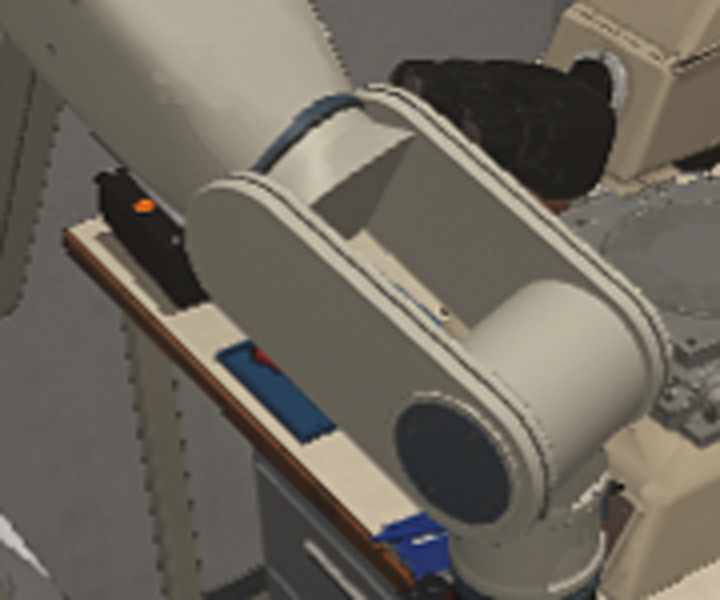

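The side crop shows the eyepiece tips at side px ~(240,128), i.e. about (425,-150..-220, z≈430). So I travel on a ~380 mm radius, low. Writing a helper for offsets.

```bash
cat > w.py <<'E'
from h import *
import sys
# usage: w.py x,y,z,theta ...  -> tool-axis offsets from the current pose (theta = world heading of tool x, tool down)
def rel(wps):
    o=status.get_obs();R0=R.from_rotvec(o['orientation']);p=np.array(o['ee_pos'])
    print('t %.1f'%o['t'],'p',np.round(p,1),'th %.3f'%np.arctan2(*R0.as_matrix()[1::-1,0]),'F',np.round(o['ft_force'],1),'w %.1f g %.1f'%(o['width'],o['grasp_force']),'q',np.round(o['qpos'],2))
    for x,y,z,th in wps:
        Rt=R.from_matrix([[np.cos(th),np.sin(th),0],[np.sin(th),-np.cos(th),0],[0,0,-1]])
        print((x,y,z,th),'->',np.round(R0.inv().apply(np.array([x,y,z])-p),1),np.round((R0.inv()*Rt).as_rotvec(),3))
if __name__=='__main__': rel([tuple(map(float,a.split(','))) for a in sys.argv[1:]])
E
python3 -c "
from w import *
rel([(380*np.cos(a),380*np.sin(a),150,th) for a,th in((-1.228,.6),(-.85,1.0),(-.45,1.5),(-.05,2.),(.35,2.5),(.65,3.0))])"
```

```text
t 0.2 p [ 210.6 -588.2  241.3] th 0.344 F [ 0.7  0.3 -0.2] w 87.9 g 0.0 q [-1.25  0.42  1.63  0.    1.09 -0.02]
(np.float64(127.72637329866357), np.float64(-357.8910079395268), 150, 0.6) -> [  -0.4 -244.7   91.5] [-0.001 -0.    -0.256]
(np.float64(250.79359543629323), np.float64(-285.4865539533112), 150, 1.0) -> [ 139.8 -271.4   91.5] [-0.001 -0.    -0.656]
(np.float64(342.1698988940172), np.float64(-165.28690296226748), 150, 1.5) -> [ 266.4 -353.7   91.6] [-1.000e-03 -0.000e+00 -1.156e+00]
(np.float64(379.52509895008717), np.float64(-18.992084322857767), 150, 2.0) -> [ 350.9 -478.9   91.7] [-1.000e-03 -1.000e-03 -1.656e+00]
(np.float64(356.961630882004), np.float64(130.3011668330715), 150, 2.5) -> [ 379.9 -627.    91.8] [-0.000e+00 -1.000e-03 -2.156e+00]
(np.float64(302.51184344864123), np.float64(229.97083417969503), 150, 3.0) -> [ 362.3 -739.2   91.9] [-0.000e+00 -1.000e-03 -2.656e+00]
```

```bash
python3 -m inch '[[[0,-50,18,0,0,-0.05,0],[0,-100,36,0,0,-0.1,0],[0,-150,54,0,0,-0.16,0],[0,-200,73,0,0,-0.2,0],[0,-245,91,0,0,-0.26,0],[45,-254,91,0,0,-0.4,0],[95,-263,91,0,0,-0.52,0],[140,-271,91,0,0,-0.66,0],[182,-298,91,0,0,-0.8,0],[225,-326,91,0,0,-0.95,0],[266,-354,91,0,0,-1.1,0],[300,-390,91,0,0,-1.24,0],[326,-430,91,0,0,-1.38,0],[351,-479,91,0,0,-1.52,0],[363,-525,91,0,0,-1.66,0],[374,-575,91,0,0,-1.8,0],[380,-627,91,0,0,-1.95,0],[374,-675,91,0,0,-2.1,0],[370,-705,91,0,0,-2.24,0],[362,-739,91,0,0,-2.38,0]]]'; python3 w.py 434.6,353.2,150,3.09 434.6,353.2,98,3.09
```

```text
t: 2.25
ee_pos: [301.8, 231.3, 150.9]
orientation: [0.641, 3.075, 0.001]
ft_force: [-0.0, -0.6, 0.3]
width: 0.2
grasp_force: 0.0
t 2.2 p [301.8 231.3 150.9] th 2.731 F [-0.  -0.6  0.3] w 0.2 g 0.0 q [ 0.62  0.22  2.21  0.    0.7  -0.54]
(434.6, 353.2, 150.0, 3.09) -> [-73.1 164.8   1.1] [ 0.001  0.001 -0.359]
(434.6, 353.2, 98.0, 3.09) -> [-73.  164.8  53.1] [ 0.001  0.001 -0.359]
```

```bash
python3 -m inch '[[[-36,82,1,0,0,-0.14,0],[-73,165,1,0,0,-0.28,0],[-73,165,1,0,0,-0.36,0],[-73,165,30,0,0,-0.36,0],[-73,165,48,0,0,-0.36,0],[-73,165,53,0,0,-0.36,0],[-73,165,56,0,0,-0.36,0],[-73,165,59,0,0,-0.36,0],[-73,165,61,0,0,-0.36,0],[-73,165,63,0,0,-0.36,0],[-73,165,63,0,0,-0.36,0]]]'; python3 w.py 434.6,353.2,87,3.09 330,353,120,3.09
```

```text
t: 3.35
ee_pos: [435.9, 350.4, 88.1]
orientation: [0.091, 3.14, 0.0]
ft_force: [-2.6, -0.6, 3.0]
width: 0.1
grasp_force: 1.6
t 3.4 p [435.9 350.4  88.1] th 3.084 F [-2.6 -0.6  3. ] w 0.1 g 1.6 q [ 0.66  0.55  1.86  0.    0.73 -0.86]
(434.6, 353.2, 87.0, 3.09) -> [1.4 2.7 1.1] [ 0.     0.    -0.006]
(330.0, 353.0, 120.0, 3.09) -> [105.8  -3.5 -31.9] [ 0.     0.    -0.006]
```

```bash
python3 -m inch '[[[0,0,1.5,0,0,0,0],[0,0,2.5,0,0,0,0],[0,0,2.5,0,0,0,0]]]'; python3 -m inch '[[[0,0,-12,0,0,0,0],[20,0,-30,0,0,0,0],[65,0,-32,0,0,0,0],[105,0,-33,0,0,0,0],[105,0,-33,0,0,0,0],[105,0,-33,0,0,0,0],[105,0,-33,0,0,0,0],[105,0,-33,0,0,0,0],[105,0,-33,0,0,0,0],[105,0,-33,0,0,0,0],[105,0,-33,0,0,0,0],[105,0,-33,0,0,0,0],[105,0,-33,0,0,0,0],[105,0,-33,0,0,0,0],[105,0,-33,0,0,0,0],[105,0,-33,0,0,0,0],[105,0,-33,0,0,0,0],[105,0,-33,0,0,0,0],[105,0,-33,0,0,0,0],[105,0,-33,0,0,0,0]]]'
python3 - <<'E'
from m import *
d=snap('top');cv2.imwrite('pics/t2.png',cv2.resize(d['frame'][140:300,80:280,::-1],None,fx=4,fy=3.7,interpolation=cv2.INTER_CUBIC))
E
```

```text
t: 3.65
ee_pos: [435.9, 350.6, 86.1]
orientation: [-0.091, -3.14, -0.0]
ft_force: [-6.3, -2.5, 12.8]
width: 0.5
grasp_force: 6.6
t: 5.65
ee_pos: [331.3, 356.6, 118.2]
orientation: [0.091, 3.14, 0.0]
ft_force: [0.1, -0.0, 0.3]
width: 0.4
grasp_force: 0.0
```

View pics/t2.png

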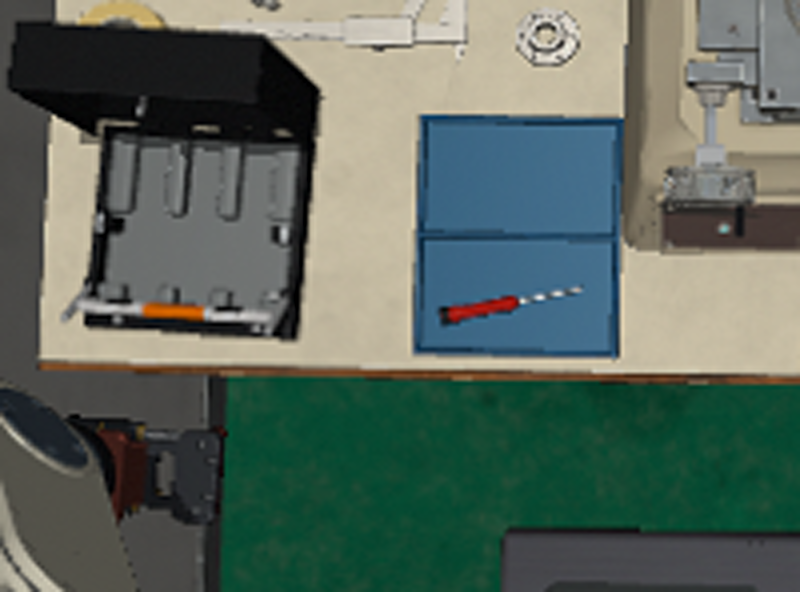

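The lid stands fully open with lanes visible: clips at ≈(107.5,200.8) and (150.3,203.0), the keeper's orange middle at ≈(123.2,224), red driver unchanged. Now refining case pose.

```bash
python3 - <<'E'
from m import *
d=snap('top')
L=onz(d,107.5,200.8,44);Rr=onz(d,150.3,203,44);v=L-Rr
print('clips',L,Rr,np.linalg.norm(v),'yaw',np.arctan2(-v[0],v[1]),'mid',(L+Rr)/2)
for b in blobs(d,(9,170,130),(22,255,255),8,(95,150,160,240)): print('bar',b[0],b[1],b[2],onz(d,*b[1],63))
# ribs: crop edges
def P(x,y,z): return onz(d,80+x/4,140+y/3.7,z)
for n,(a,b) in dict(ribM1=((181,145),(176,213)),ribM2=((235,148),(229,218))).items():
    A,B=P(*a,23),P(*b,23);v=A-B;print(n,A,B,'yaw',np.arctan2(v[1],v[0]),np.linalg.norm(v))
for yaw in(-.05,-.065):
  for o in((511.5,349),):
    c,s=np.cos(yaw),np.sin(yaw)
    for nm,p in dict(clipL=(2,67,44),clipR=(2,-67,44),rib1f=(14,21,23),rib2f=(14,-21,23),bar=(-64,0,65)).items():
        q=proj(d,[o[0]+c*p[0]-s*p[1],o[1]+s*p[0]+c*p[1],p[2]])[0];print(yaw,nm,(q-[80,140])*[4,3.7])
E
python3 w.py
```

```text
clips [513.4 409.7  44. ] [509.  275.3  44. ] 134.4751510564717 yaw -0.03263978935954498 mid [511.2 342.5  44. ]
bar 50 [122.7 223.7] [-1.  -0.1] [443.7 353.1  63. ]
ribM1 [583.5 363.1  23. ] [525.5 364.8  23. ] yaw -0.028265966683733185 58.09573116849761
ribM2 [581.6 319.9  23. ] [522.  322.4  23. ] yaw -0.04199139913962625 59.73256324844059
-0.05 clipL [102.5 220.7]
-0.05 clipR [272.7 231.6]
-0.05 rib1f [170.4 211.7]
-0.05 rib2f [222.9 215. ]
-0.05 bar [171.4 305.1]
-0.065 clipL [102.6 219.5]
-0.065 clipR [272.6 232.8]
-0.065 rib1f [170.7 211.3]
-0.065 rib2f [223.2 215.4]
-0.065 bar [170.1 305. ]
t 5.8 p [331.2 356.6 118.2] th 3.084 F [-0.1 -0.2  0.7] w 0.2 g 0.0 q [ 0.8   0.42  2.01 -0.    0.71 -0.72]
```

```bash
python3 - <<'E'
from m import *
d=snap('top');cv2.imwrite('pics/t3.png',cv2.resize(d['frame'][168:236,92:165,::-1],None,fx=8,fy=8,interpolation=cv2.INTER_CUBIC))
E
```

```text
(no output)
```

View pics/t3.png

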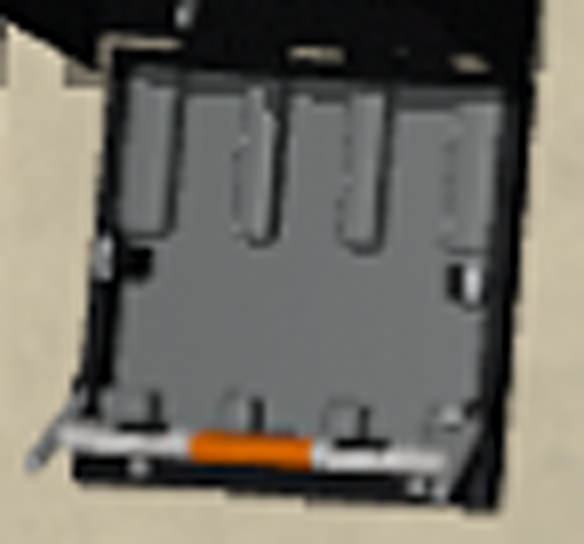

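```bash
python3 - <<'E'
from m import *
s=snap('side');f=s['frame'][130:200,150:230,::-1]
cv2.imwrite('pics/s3.png',cv2.resize(f,None,fx=8,fy=8,interpolation=cv2.INTER_CUBIC))
d=snap('top')
for b in blobs(s,(7,150,100),(22,255,255),4,(140,120,240,210)): print('bar side',b[0],b[1]); bs=b[1]
bt=[b for b in blobs(d,(9,170,130),(22,255,255),8,(95,150,160,240))][0][1]
o1,r1=ray(d,*bt);o2,r2=ray(s,*bs)
A=np.c_[r1,-r2];t=np.linalg.lstsq(A,o2-o1,rcond=None)[0];print(o1+r1*t[0],o2+r2*t[1])
print('proj guess',proj(s,[[444,353,62],[511,347,6],[523.7,343.6,23]]))
E
```

```text
bar side 19 [177.6 163.2]
bar side 6 [193.5 205.5]
[ 441.7  436.1 -199.6] [ 508.   393.2 -213.6]
proj guess [[178.3 162.6]
 [194.6 169.3]
 [197.3 165.3]]
```

View pics/s3.png

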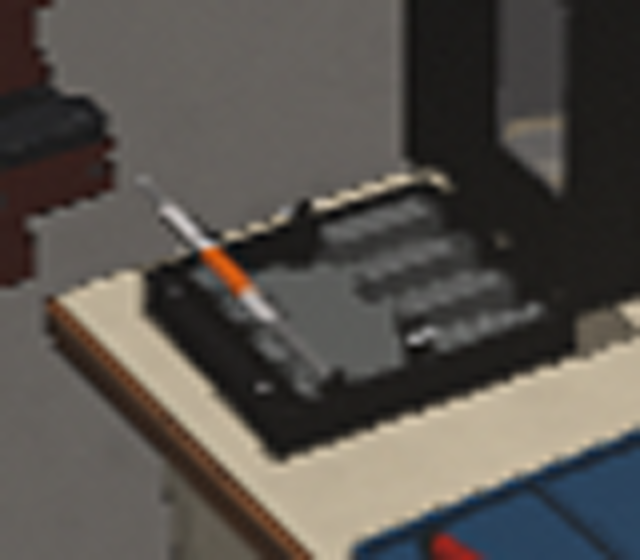

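Side crop: keeper bar orange at (177.6,163.2), front-right base corner at ≈(184.4,187.2), front-left top corner ≈(168.5,164.8); the lid upright at right.

```bash
python3 - <<'E'
from m import *
d=snap('top');s=snap('side')
def tri(a,b):
    o1,r1=ray(d,*a);o2,r2=ray(s,*b);r1/=np.linalg.norm(r1);r2/=np.linalg.norm(r2)
    t=np.linalg.lstsq(np.c_[r1,-r2],o2-o1,rcond=None)[0];p,q=o1+r1*t[0],o2+r2*t[1];return (p+q)/2,np.linalg.norm(p-q)
T=lambda x,y:(92+x/8,168+y/8); S=lambda x,y:(150+x/8,130+y/8)
print('bar',tri((122.7,223.7),(177.6,163.2)))
print('FR base',tri(T(497,508),S(275,458)),onz(d,*T(497,508),0),onz(s,*S(275,458),0))
print('FL top',tri(T(75,480),S(148,278)),onz(d,*T(75,480),27),onz(s,*S(148,278),27))
# rib front ends, top: rib +21, rib -21 ; top crop & side crop
print('rib1',onz(d,*T(253,238),23),'side',onz(s,*S(365,285),23)); print('rib2',onz(d,*T(360,243),23),'side',onz(s,*S(407,315),23))
E
```

```text
bar (array([442.8, 355.2,  58.4]), np.float64(2.272902727293334))
FR base (array([420.7, 272.3,  -5.1]), np.float64(0.17982978253237872)) [420.7 271.2   0. ] [417.8 265.6   0. ]
FL top (array([431. , 434.9,  14.5]), np.float64(5.8206723373338995)) [428.7 431.9  27. ] [425.6 414.2  27. ]
rib1 [524.9 365.9  23. ] side [516.7 345.8  23. ]
rib2 [523.7 323.3  23. ] side [520.2 307.8  23. ]
```

```bash
python3 - <<'E'
from m import *
d=snap('top')
for b in blobs(d,(95,100,40),(125,255,255),500): print(b[3],'front edge',onz(d,b[1][0],b[3][1]+b[3][3]-.5,5),'left',onz(d,b[3][0]-.5,b[1][1],5))
E
python3 w.py 450,128.5,120,1.787 450,128.5,60,1.787 450,128.5,23,1.787
```

```text
[184 171  52  66] front edge [408.5  94.5   5. ] left [514.1 179.2   5. ]
[366 202  49  32] front edge [ 426.4 -476.3    5. ] left [ 474.4 -398.1    5. ]
t 6.0 p [331.3 356.6 118.2] th 3.084 F [ 0.7  0.2 -0.5] w 0.6 g 0.0 q [ 0.8   0.42  2.01 -0.    0.71 -0.72]
(450.0, 128.5, 120.0, 1.787) -> [-131.7 -220.9   -1.8] [0.    0.    1.297]
(450.0, 128.5, 60.0, 1.787) -> [-131.7 -220.9   58.2] [0.    0.    1.297]
(450.0, 128.5, 23.0, 1.787) -> [-131.7 -220.9   95.2] [0.    0.    1.297]
```

```bash
python3 -m inch '[[[-20,-25,-15,0,0,0.14,38],[-40,-65,-15,0,0,0.29,38],[-60,-100,-15,0,0,0.43,38],[-80,-135,-15,0,0,0.58,38],[-100,-165,-10,0,0,0.72,38],[-115,-195,-5,0,0,0.87,38],[-132,-221,0,0,0,1.01,38],[-132,-221,0,0,0,1.16,38],[-132,-221,0,0,0,1.297,38],[-132,-221,0,0,0,1.297,38]]]'; python3 w.py 450,128.5,60,1.787 450,128.5,24,1.787
python3 - <<'E'
from m import *
d=snap('top');cv2.imwrite('pics/t4.png',cv2.resize(d['frame'][190:250,170:250,::-1],None,fx=8,fy=8,interpolation=cv2.INTER_CUBIC))
E
```

```text
t: 7.05
ee_pos: [450.4, 128.0, 118.1]
orientation: [-1.971, -2.446, 0.0]
ft_force: [0.2, 0.4, -0.0]
width: 33.4
grasp_force: 0.0
t 7.0 p [450.4 128.  118.1] th 1.785 F [ 0.2  0.4 -0. ] w 33.4 g 0.0 q [0.25 0.4  2.05 0.   0.69 0.04]
(450.0, 128.5, 60.0, 1.787) -> [ 0.5 -0.3 58.1] [-0.    -0.    -0.002]
(450.0, 128.5, 24.0, 1.787) -> [ 0.5 -0.3 94.1] [-0.    -0.    -0.002]
```

View pics/t4.png

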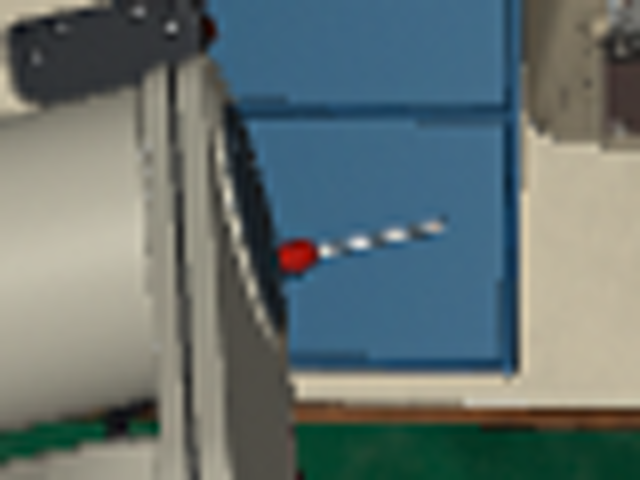

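The wrist hides the handle; the blade tip at (225.4,218.1) is unmoved. Descend and grip.

```bash
python3 -m inch '[[[0,0,40,0,0,0,38],[0,0,75,0,0,0,38],[0,0,90,0,0,0,38],[0,0,95,0,0,0,38],[0,0,95,0,0,0,38],[0,0,95,0,0,0,0],[0,0,95,0,0,0,0],[0,0,95,0,0,0,0],[0,0,95,0,0,0,0],[0,0,95,0,0,0,0],[0,0,95,0,0,0,0],[0,0,95,0,0,0,0]]]'; python3 -m inch '[[[0,0,-15,0,0,0,0],[0,0,-35,0,0,0,0],[0,0,-55,0,0,0,0],[0,0,-75,0,0,0,0],[0,0,-75,0,0,0,0],[0,0,-75,0,0,0,0]]]'
python3 - <<'E'
from m import *
d=snap('top');cv2.imwrite('pics/t5.png',cv2.resize(d['frame'][190:250,170:250,::-1],None,fx=8,fy=8,interpolation=cv2.INTER_CUBIC))
s=snap('side');cv2.imwrite('pics/s5.png',cv2.resize(s['frame'][150:220,180:270,::-1],None,fx=7,fy=7,interpolation=cv2.INTER_CUBIC))
E
python3 w.py 490.5,348,150,3.087 490.5,348,60,3.087 490.5,348,29,3.087
```

```text
t: 8.3
ee_pos: [450.9, 128.6, 24.0]
orientation: [1.968, 2.447, 0.002]
ft_force: [-1.4, 0.2, 7.6]
width: 13.4
grasp_force: 30.0
t: 8.9
ee_pos: [450.4, 128.4, 98.3]
orientation: [1.968, 2.448, 0.001]
ft_force: [0.2, -0.1, -0.6]
width: 13.8
grasp_force: 30.0
t 9.0 p [449.7 128.2  97.4] th 1.787 F [ 0.5  0.1 -0.3] w 13.4 g 30.0 q [ 0.25  0.44  2.06 -0.    0.65  0.04]
(490.5, 348.0, 150.0, 3.087) -> [205.9  86.9 -52.7] [-1.0e-03 -1.0e-03 -1.3e+00]
(490.5, 348.0, 60.0, 3.087) -> [205.9  87.   37.3] [-1.0e-03 -1.0e-03 -1.3e+00]
(490.5, 348.0, 29.0, 3.087) -> [205.9  87.1  68.3] [-1.0e-03 -1.0e-03 -1.3e+00]
```

View pics/s5.png

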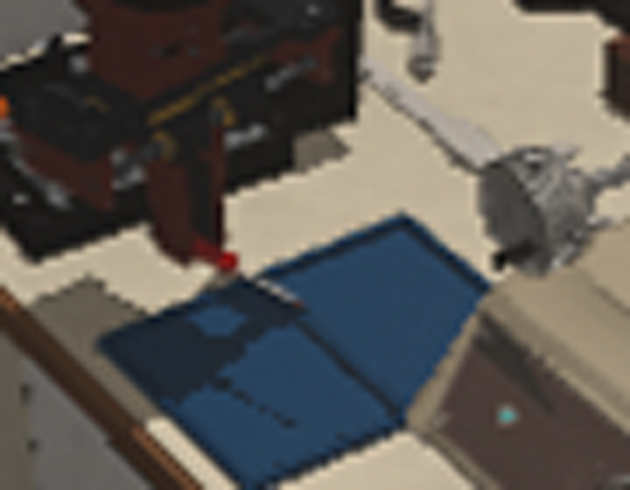

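Red driver is held level, handle in the fingers, blade at ≈ side px (222,193). Carry above lane 1.

```bash
python3 -m inch '[[[10,0,-30,0,0,-0.14,0],[40,5,-50,0,0,-0.28,0],[70,15,-53,0,0,-0.42,0],[100,25,-53,0,0,-0.56,0],[130,40,-53,0,0,-0.7,0],[155,55,-53,0,0,-0.84,0],[180,70,-53,0,0,-0.98,0],[200,80,-53,0,0,-1.12,0],[206,87,-53,0,0,-1.26,0],[206,87,-53,0,0,-1.3,0],[206,87,-20,0,0,-1.3,0],[206,87,0,0,0,-1.3,0],[206,87,0,0,0,-1.3,0]]]'; python3 w.py 490.5,348,55,3.087 490.5,348,29,3.087
python3 - <<'E'
from m import *
d=snap('top');s=snap('side')
a=cv2.resize(d['frame'][168:240,92:165,::-1],(395,390),interpolation=cv2.INTER_CUBIC)
b=cv2.resize(s['frame'][130:200,150:223,::-1],(395,390),interpolation=cv2.INTER_CUBIC)
cv2.imwrite('pics/ts6.png',np.hstack([a,b]))
E
```

```text
t: 10.3
ee_pos: [488.7, 346.6, 94.0]
orientation: [-0.086, -3.134, 0.007]
ft_force: [-0.8, 0.0, -0.6]
width: 13.7
grasp_force: 30.0
t 10.3 p [488.7 346.6  94. ] th 3.087 F [-0.8  0.  -0.6] w 13.7 g 30.0 q [ 0.6   0.59  1.77  0.    0.8  -0.92]
(490.5, 348.0, 55.0, 3.087) -> [-2.   1.6 39. ] [-0.005 -0.006 -0.   ]
(490.5, 348.0, 29.0, 3.087) -> [-2.2  1.8 65. ] [-0.005 -0.006 -0.   ]
```

View pics/ts6.png

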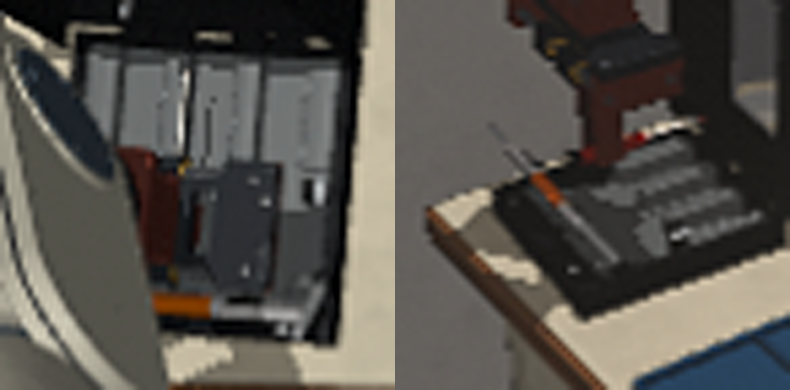

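```bash
python3 - <<'E'
from m import *
d=snap('top')
print('expected blade px',proj(d,[[548,343.4,80],[520,345,80]]))
f=d['frame'].astype(int)
for v in range(180,197,2): print(v,f[v,118:136].sum(1)//3)
for v in (184,190):print(v,onz(d,125.8,v,80))
E
```

```text
expected blade px [[125.4 189.1]
 [124.6 198.4]]
180 [114 114 114 115  98 108 115 114  55  39  80 119 114  62  64  65  64  71]
182 [110 110 111 111  93 105 111 223  32  34  98 114 113 112 112 113 111 101]
184 [110 110 111 111 104 107 111 206  72  32  99 115 109 113 112 113 111 103]
186 [110 111 112 108 100 108 117 138  44  41 118 112  61 115 112 113 110  98]
188 [110 110 111  98 105 110 149 115  34  58 116 113 113 113 112 113 109  96]
190 [110 110 111  99 105 110 181 103  28  60 116 113 112 111 112 112 114 120]
192 [110 110 112  93 104 109 193  84  34  80 115  58 114 113 112 112 108 104]
194 [103 107 114  95 107 110 209  94  28  97 115  60 115 112 113 111 100 108]
196 [ 69  39  17  28  52  51  50  46  26 118 114  60 116 114 115 105  79 107]
184 [563.4 342.9  80. ]
190 [545.2 342.2  80. ]
```

```bash
python3 - <<'E'
from m import *
d=snap('top')
f=d['frame'].astype(int)
for v in (183,188,193): print(v,f[v,120:146].sum(1)//3)
for v in(183,190):
  print(v,'rib1 top L',onz(d,121.7,v,23),'top R',onz(d,125.7,v,23),'base R',onz(d,127.4,v,6),'rib2 topL',onz(d,134.5,v,23),'topR',onz(d,138.8,v,23),'baseR',onz(d,140.4,v,6))
E
```

```text
183 [111 112  99 107 114 150  84  32  97 114 112 112 112 112 110 101 107 116
 123 105  49  92 117 115 116 115]
188 [112  99 105 107 184 106  34  58 116  59 115 114 112 112 108  96 109 122
 123  75  58 105 116 114 115 115]
193 [112  91 106 111 174  99  32  98 115  61 114 112 112 108  86 106 115 124
 111  43  79 117 115 115 114 115]
183 rib1 top L [571.3 374.   23. ] top R [571.5 361.2  23. ] base R [573.1 361.    6. ] rib2 topL [572.  333.1  23. ] topR [572.2 319.4  23. ] baseR [573.8 319.    6. ]
190 rib1 top L [549.2 373.1  23. ] top R [549.4 360.3  23. ] base R [550.7 360.1   6. ] rib2 topL [549.9 332.2  23. ] topR [550.1 318.5  23. ] baseR [551.4 318.1   6. ]
```

Lane 1's centre at the handle, less the camera bias, comes out at y≈347.5, matching my target. Lower and release.

```bash
python3 -m inch '[[[-2,1,20,0,0,0,0],[-2,1,40,0,0,0,0],[-2,1,52,0,0,0,0],[-2,1,60,0,0,0,0],[-2,1,64,0,0,0,0],[-2,1,64,0,0,0,0]]]'
```

```text
t: 11.1
ee_pos: [493.2, 349.1, 34.2]
orientation: [-0.086, -3.14, 0.0]
ft_force: [-0.7, -0.8, -1.1]
width: 13.6
grasp_force: 30.0
```

```bash
python3 -m inch '[[[2,0,3,0,0,0,0],[2,0,4.5,0,0,0,0],[2,0,5.5,0,0,0,0],[2,0,5.5,0,0,0,0]]]'
```

```text
t: 11.5
ee_pos: [491.1, 349.3, 28.7]
orientation: [0.086, 3.14, 0.0]
ft_force: [-0.1, -0.2, 0.1]
width: 14.0
grasp_force: 3.0
```

```bash
python3 -m inch '[[[0,0,1,0,0,0,0],[0,0,1,0,0,0,0],[0,0,1,0,0,0,0],[0,0,1,0,0,0,0]]]'
```

```text
t: 11.9
ee_pos: [491.4, 349.4, 27.9]
orientation: [0.086, 3.14, 0.0]
ft_force: [-0.6, -0.9, 3.5]
width: 13.3
grasp_force: 30.0
```

Touching down (3.5 N). Release and rise straight up.

```bash
python3 -m inch '[[[0,0,0,0,0,0,20],[0,0,0,0,0,0,27],[0,0,0,0,0,0,27],[0,0,0,0,0,0,27],[0,0,-20,0,0,0,27],[0,0,-60,0,0,0,27],[0,0,-90,0,0,0,27],[40,0,-110,0,0,0,27],[90,0,-115,0,0,0,27],[140,0,-115,0,0,0,27],[160,0,-115,0,0,0,27]]]'
python3 - <<'E'
from m import *
d=snap('top');s=snap('side')
a=cv2.resize(d['frame'][168:240,92:165,::-1],(395,390),interpolation=cv2.INTER_CUBIC)
b=cv2.resize(d['frame'][195:240,360:420,::-1],(395,296),interpolation=cv2.INTER_CUBIC)
cv2.imwrite('pics/t7.png',np.hstack([a,np.vstack([b,np.zeros((94,395,3),np.uint8)])]))
E
python3 w.py
```

```text
t: 13.0
ee_pos: [327.5, 356.9, 142.7]
orientation: [-0.084, -3.139, 0.002]
ft_force: [-0.0, 0.7, 0.4]
width: 23.6
grasp_force: 0.0
t 13.1 p [328.7 357.5 142.7] th 3.089 F [-0.3  0.8 -0.5] w 24.0 g 0.0 q [ 0.8   0.37  2.    0.    0.77 -0.72]
```

View pics/t7.png

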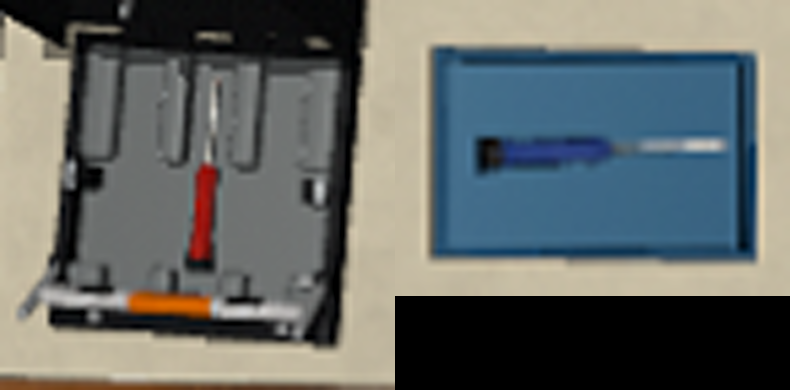

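Red lies in lane 1, handle to the front. The blue driver is unmoved: cap at (372.6,218.6), tip at (409.7,217.0). Go and fetch it.

```bash
python3 -c "
from w import *
rel([(380*np.cos(a),380*np.sin(a),150,th) for a,th in((.65,2.9),(.35,2.6),(.15,2.4),(-.05,2.2),(-.25,2.0),(-.45,1.8),(-.75,1.64))]+[(475.5,-450,150,1.638),(475.5,-450,24,1.638)])"
```

```text
t 13.1 p [328.7 357.5 142.7] th 3.089 F [-0.3  0.8 -0.5] w 24.0 g 0.0 q [ 0.8   0.37  2.    0.    0.77 -0.72]
(np.float64(302.51184344864123), np.float64(229.97083417969503), 150, 2.9) -> [  19.5 -128.7   -7.1] [-0.001 -0.001  0.189]
(np.float64(356.961630882004), np.float64(130.3011668330715), 150, 2.6) -> [ -40.1 -225.4   -7.1] [-0.001 -0.001  0.489]
(np.float64(375.73300961569606), np.float64(56.7864903399677), 150, 2.4) -> [ -62.7 -297.9   -7. ] [-0.001 -0.001  0.689]
(np.float64(379.52509895008717), np.float64(-18.992084322857767), 150, 2.2) -> [ -70.4 -373.3   -6.9] [-0.002 -0.001  0.889]
(np.float64(368.18672025004497), np.float64(-94.01350451671871), 150, 2.0) -> [ -63.  -448.8   -6.8] [-0.002 -0.     1.089]
(np.float64(342.1698988940172), np.float64(-165.28690296226748), 150, 1.8) -> [ -40.7 -521.4   -6.7] [-0.002 -0.     1.289]
(np.float64(278.04177017205194), np.float64(-259.022728808867), 150, 1.64) -> [  18.4 -618.3   -6.5] [-0.002 -0.     1.449]
(475.5, -450, 150, 1.638) -> [-188.7 -798.8   -6.6] [-0.002 -0.     1.451]
(475.5, -450, 24, 1.638) -> [-188.9 -798.6  119.4] [-0.002 -0.     1.451]
```

```bash
python3 -m inch '[[[7,-43,-3,0,0,0.07,51],[14,-86,-6,0,0,0.14,51],[19,-129,-7,0,0,0.21,51],[-5,-169,-7,0,0,0.31,51],[-27,-205,-7,0,0,0.41,51],[-45,-240,-7,0,0,0.5,51],[-62,-285,-7,0,0,0.62,51],[-69,-333,-7,0,0,0.76,51],[-70,-380,-7,0,0,0.9,51],[-65,-428,-7,0,0,1.03,51],[-56,-474,-7,0,0,1.15,51],[-40,-521,-7,0,0,1.29,51],[-15,-563,-7,0,0,1.4,51],[8,-603,-7,0,0,1.45,51],[18,-625,-7,0,0,1.45,51],[-20,-657,-7,0,0,1.45,51],[-58,-687,-7,0,0,1.45,51],[-97,-720,-7,0,0,1.45,51],[-135,-752,-7,0,0,1.45,51],[-170,-783,-7,0,0,1.45,51]]]'; python3 w.py 475.5,-450,80,1.638 475.5,-450,24,1.638
python3 - <<'E'
from m import *
d=snap('top')
f=d['frame'][205:231,369:412].astype(int);hs=cv2.cvtColor(d['frame'],cv2.COLOR_RGB2HSV)[205:231,369:412]
k=((hs[...,1]<110)&(hs[...,2]>120)).astype(np.uint8)
n,l,st,c=cv2.connectedComponentsWithStats(k)
for i in range(1,n):
    if st[i,4]>3: print(st[i],c[i]+[369,205])
E
```

```text
t: 15.1
ee_pos: [459.8, -436.2, 149.6]
orientation: [2.147, 2.292, -0.0]
ft_force: [0.8, -1.2, -0.3]
width: 44.8
grasp_force: 0.0
t 15.1 p [ 459.8 -436.2  149.6] th 1.636 F [ 0.8 -1.2 -0.3] w 44.8 g 0.0 q [-0.78  0.55  1.67 -0.    0.92 -0.84]
(475.5, -450.0, 80.0, 1.638) -> [-14.8  14.7  69.6] [ 0.001  0.001 -0.002]
(475.5, -450.0, 24.0, 1.638) -> [-14.7  14.7 125.6] [ 0.001  0.001 -0.002]
[40 21  3  5 10] [410.3 228.6]
```

```bash
python3 - <<'E'
from m import *
s=snap('side')
print('pred cap,mid,front,tip',proj(s,[[473.2,-416,9],[475.5,-449,9],[477.7,-480,9],[481,-538,9]]))
hs=cv2.cvtColor(s['frame'],cv2.COLOR_RGB2HSV)
x0,y0,x1,y1=300,270,350,322
c=s['frame'][y0:y1,x0:x1].astype(int)
for nm,k in dict(white=(hs[...,1]<90)&(hs[...,2]>110),deep=(hs[...,0]>=108)&(hs[...,0]<130)&(hs[...,1]>130)).items():
    k=k[y0:y1,x0:x1].astype(np.uint8);n,l,st,ce=cv2.connectedComponentsWithStats(k)
    for i in range(1,n):
        if st[i,4]>4: print(nm,st[i],ce[i]+[x0,y0],onz(s,*(ce[i]+[x0,y0]),9))
E
```

```text
pred cap,mid,front,tip [[305.3 282.2]
 [312.9 288.3]
 [320.2 294.3]
 [334.2 305.9]]
white [  0   0  50  34 705] [334.3 280.4] [ 550.2 -463.4    9. ]
white [21 25 15 13 28] [328.  301.2] [ 478.2 -514.     9. ]
white [  0  30  23  22 208] [308.7 312.5] [ 404.8 -512.5    9. ]
white [ 26  36  24  16 205] [341.2 316. ] [ 471.7 -577.1    9. ]
deep [13 18  9  8 28] [317.  291.5] [ 477. -466.    9.]
```

Side view agrees with the estimate (handle at (477,-466), blade at (478,-514)). Grip.

```bash
python3 -m inch '[[[-8,8,30,0,0,0,51],[-15,15,65,0,0,0,51],[-15,15,95,0,0,0,51],[-15,15,115,0,0,0,51],[-15,15,125,0,0,0,51],[-15,15,126,0,0,0,51],[-15,15,126,0,0,0,51],[-15,15,126,0,0,0,0],[-15,15,126,0,0,0,0],[-15,15,126,0,0,0,0],[-15,15,126,0,0,0,0],[-15,15,126,0,0,0,0],[-15,15,126,0,0,0,0],[-15,15,126,0,0,0,0],[-15,15,126,0,0,0,0]]]'; python3 -m inch '[[[0,0,-20,0,0,0,0],[0,0,-50,0,0,0,0],[0,0,-90,0,0,0,0],[0,0,-120,0,0,0,0],[0,0,-120,0,0,0,0],[0,0,-120,0,0,0,0]]]'
python3 -c "
from w import *
rel([(380*np.cos(a),380*np.sin(a),150,th) for a,th in((-.75,1.8),(-.45,2.0),(-.25,2.2),(-.05,2.4),(.15,2.6),(.35,2.8),(.65,3.0))]+[(488.2,306.5,150,3.087)])"
```

```text
t: 16.7
ee_pos: [474.4, -447.3, 24.1]
orientation: [2.147, 2.293, 0.0]
ft_force: [0.0, 1.1, 5.3]
width: 13.6
grasp_force: 30.0
t: 17.3
ee_pos: [474.1, -447.1, 143.7]
orientation: [2.147, 2.293, -0.0]
ft_force: [-0.6, 0.7, -0.6]
width: 13.8
grasp_force: 30.0
t 17.3 p [ 474.1 -447.1  143.7] th 1.637 F [-0.6  0.7 -0.6] w 13.8 g 30.0 q [-0.77  0.58  1.63 -0.    0.94 -0.84]
(np.float64(278.04177017205194), np.float64(-259.022728808867), 150, 1.8) -> [ 200.6 -183.2   -6.5] [ 0.     0.    -0.163]
(np.float64(342.1698988940172), np.float64(-165.28690296226748), 150, 2.0) -> [ 289.9 -113.1   -6.5] [ 0.     0.    -0.363]
(np.float64(368.18672025004497), np.float64(-94.01350451671871), 150, 2.2) -> [359.3 -82.4  -6.5] [ 0.     0.    -0.563]
(np.float64(379.52509895008717), np.float64(-18.992084322857767), 150, 2.4) -> [433.4 -66.1  -6.5] [ 0.     0.    -0.763]
(np.float64(375.73300961569606), np.float64(56.7864903399677), 150, 2.6) -> [509.2 -64.9  -6.5] [ 0.     0.    -0.963]
(np.float64(356.961630882004), np.float64(130.3011668330715), 150, 2.8) -> [583.8 -78.8  -6.6] [ 0.000e+00  1.000e-03 -1.163e+00]
(np.float64(302.51184344864123), np.float64(229.97083417969503), 150, 3.0) -> [ 686.9 -126.6   -6.6] [ 0.000e+00  1.000e-03 -1.363e+00]
(488.2, 306.5, 150, 3.087) -> [751.   63.8  -6.6] [-0.00e+00  1.00e-03 -1.45e+00]
```

```bash
python3 -m inch '[[[40,-36,-6,0,0,-0.03,0],[80,-72,-6,0,0,-0.07,0],[120,-109,-6,0,0,-0.1,0],[160,-146,-6,0,0,-0.13,0],[200,-180,-6,0,0,-0.16,0],[232,-158,-6,0,0,-0.25,0],[262,-135,-6,0,0,-0.32,0],[296,-110,-6,0,0,-0.4,0],[340,-90,-6,0,0,-0.5,0],[385,-76,-6,0,0,-0.62,0],[433,-66,-6,0,0,-0.76,0],[480,-64,-6,0,0,-0.88,0],[525,-67,-6,0,0,-1.0,0],[570,-75,-6,0,0,-1.13,0],[605,-55,-6,0,0,-1.26,0],[640,-25,-6,0,0,-1.38,0],[675,5,-6,0,0,-1.45,0],[710,30,-6,0,0,-1.45,0],[740,54,-6,0,0,-1.45,0],[751,64,-6,0,0,-1.45,0]]]'; python3 w.py 488.2,306.5,90,3.087
```

```text
t: 19.3
ee_pos: [489.4, 308.9, 147.6]
orientation: [-0.083, -3.139, 0.001]
ft_force: [-0.5, -0.5, -0.9]
width: 13.8
grasp_force: 30.0
t 19.3 p [489.4 308.9 147.6] th 3.088 F [-0.5 -0.5 -0.9] w 13.8 g 30.0 q [ 0.54  0.48  1.8   0.    0.87 -0.98]
(488.2, 306.5, 90.0, 3.087) -> [ 1.  -2.5 57.6] [-0.    -0.001  0.001]
```

```bash
python3 -m inch '[[[1,-2,30,0,0,0,0],[1,-2,60,0,0,0,0],[1,-2,85,0,0,0,0],[1,-2,91,0,0,0,0],[1,-2,91,0,0,0,0],[1,-2,91,0,0,0,0]]]'; python3 w.py 488.2,306.5,28,3.087
python3 - <<'E'
from m import *
d=snap('top');s=snap('side')
a=cv2.resize(d['frame'][168:240,92:165,::-1],(395,390),interpolation=cv2.INTER_CUBIC)
b=cv2.resize(s['frame'][130:200,150:223,::-1],(395,390),interpolation=cv2.INTER_CUBIC)
cv2.imwrite('pics/ts8.png',np.hstack([a,b]))
E
```

```text
t: 19.9
ee_pos: [487.6, 304.6, 58.9]
orientation: [-0.086, -3.14, 0.0]
ft_force: [0.8, 0.2, -0.5]
width: 13.4
grasp_force: 30.0
t 19.9 p [487.6 304.6  58.9] th 3.087 F [ 0.8  0.2 -0.5] w 13.4 g 30.0 q [ 0.54  0.62  1.83 -0.    0.69 -0.98]
(488.2, 306.5, 28.0, 3.087) -> [-0.5  2.  30.9] [-0. -0. -0.]
```

View pics/ts8.png

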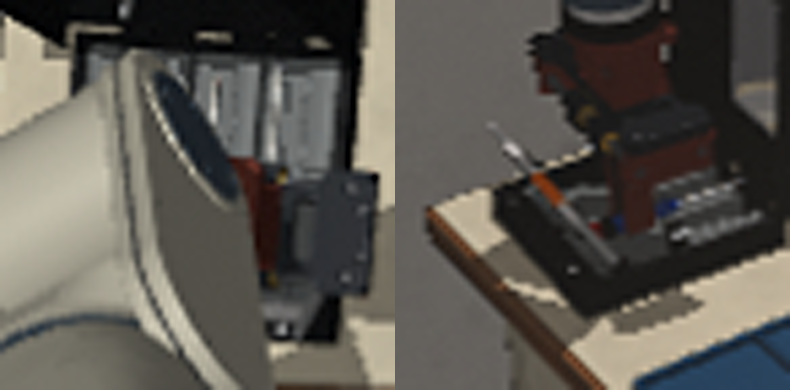

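Blue is held in line over lane 0, blade at top crop (278,90) ahead of the lane; red stays in lane 1. Lower.

```bash
python3 -m inch '[[[0,2,10,0,0,0,0],[0,2,20,0,0,0,0],[0,2,26,0,0,0,0],[0,2,29.5,0,0,0,0],[0,2,31,0,0,0,0],[0,2,31,0,0,0,0],[0,2,31,0,0,0,0]]]'
```

```text
t: 20.7
ee_pos: [487.1, 306.3, 28.1]
orientation: [-0.086, -3.139, 0.001]
ft_force: [-3.3, -1.3, 7.4]
width: 13.5
grasp_force: 30.0
```

```bash
python3 -m inch '[[[0,0,0,0,0,0,20],[0,0,0,0,0,0,26],[0,0,0,0,0,0,26],[0,0,0,0,0,0,26],[0,0,-20,0,0,0,26],[0,0,-60,0,0,0,26],[0,0,-90,0,0,0,26],[40,0,-110,0,0,0,26],[80,0,-110,0,0,0,0],[120,0,-110,0,0,0,0],[160,0,-110,0,0,0,0],[180,0,-110,0,0,0,0]]]'
python3 - <<'E'
from m import *
d=snap('top')
a=cv2.resize(d['frame'][168:240,92:165,::-1],(584,576),interpolation=cv2.INTER_CUBIC)
cv2.imwrite('pics/t9.png',a)
for b in blobs(d,(9,170,130),(22,255,255),8,(95,150,160,240)): print('bar',b[1],onz(d,*b[1],62))
E
python3 w.py 408,352,110,3.087 408,352,71,3.087
```

```text
t: 21.9
ee_pos: [304.8, 315.5, 137.5]
orientation: [-0.085, -3.139, 0.002]
ft_force: [-0.4, 0.4, -0.5]
width: 0.6
grasp_force: 0.0
bar [122.7 223.7] [443.7 353.4  62. ]
t 21.9 p [303.2 315.1 137.3] th 3.088 F [-2.1 -1.8 -0.2] w 0.3 g 0.0 q [ 0.78  0.33  2.1   0.    0.71 -0.74]
(408.0, 352.0, 110.0, 3.087) -> [-102.8   42.5   27. ] [-0.002 -0.003  0.001]
(408.0, 352.0, 71.0, 3.087) -> [-102.9   42.6   66. ] [-0.002 -0.003  0.001]
```

View pics/t9.png

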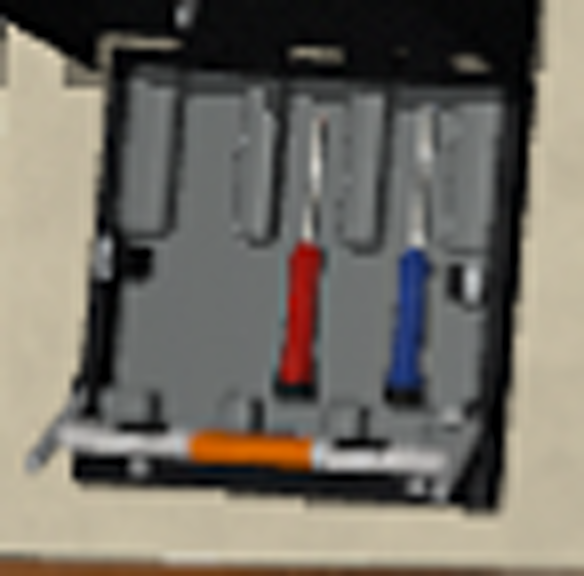

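Both drivers lie flat in lanes 1 and 0, handles to the front; the keeper's orange middle at (122.7,223.7) still stands open. Push the keeper over.

```bash
python3 -m inch '[[[-45,20,0,0,0,0,0],[-90,42,10,0,0,0,0],[-103,42,40,0,0,0,0],[-103,42,66,0,0,0,0],[-103,42,66,0,0,0,0],[-112,42,66,0,0,0,0],[-121,42,66,0,0,0,0],[-130,43,66,0,0,0,0],[-138,43,66,0,0,0,0],[-146,44,66,0,0,0,0],[-153,44,66,0,0,0,0],[-153,44,66,0,0,0,0]]]'; python3 -m inch '[[[0,0,-15,0,0,0,0],[0,0,-50,0,0,0,0],[60,0,-60,0,0,0,0],[110,0,-60,0,0,0,0],[150,0,-60,0,0,0,0],[150,0,-60,0,0,0,0],[150,0,-60,0,0,0,0]]]'
python3 - <<'E'
from m import *
d=snap('top');s=snap('side')
for b in blobs(d,(9,150,100),(22,255,255),6,(95,150,160,240)): print('bar',b[0],b[1],b[2],onz(d,*b[1],42),onz(d,*b[1],62))
for b in blobs(s,(7,150,100),(22,255,255),4,(140,120,240,210)): print('side',b[0],b[1])
c,sn=np.cos(-.055),np.sin(-.055)
for a in(2,1.8,.9,.25,0):
    x=-50+34*np.cos(a);P=[510.5+c*x,347+2+sn*x,31+34*np.sin(a)+3];print(a,P,proj(d,P),proj(s,P))
E
```

```text
t: 23.15
ee_pos: [464.3, 352.1, 71.9]
orientation: [0.087, 3.139, 0.001]
ft_force: [-0.1, -0.8, 0.1]
width: 0.6
grasp_force: 0.0
t: 23.85
ee_pos: [312.4, 360.6, 132.8]
orientation: [0.082, 3.14, 0.001]
ft_force: [-0.1, 0.9, -0.5]
width: 0.7
grasp_force: 0.0
bar 54 [126.5 207.5] [-1. -0.] [493.8 349.7  42. ] [493.2 343.6  62. ]
bar 32 [109.6 239. ] [-1. -0.] [395.8 399.3  42. ] [396.7 392.4  62. ]
side 19 [189.6 164.2]
side 6 [193.5 205.5]
2 [np.float64(446.4480084524588), np.float64(352.52641605526406), np.float64(64.91611251207317)] [[122.7 222.8]] [[178.8 161.9]]
1.8 [np.float64(452.86241564126334), np.float64(352.173267496584), np.float64(67.11081944985864)] [[122.7 220.7]] [[180.2 160.9]]
0.9 [np.float64(481.67838662406143), np.float64(350.58678907075176), np.float64(60.63311492733443)] [[124.2 211.3]] [[186.8 160.2]]
0.25 [np.float64(493.46881451411423), np.float64(349.9376608671571), np.float64(42.41173461465378)] [[126.4 207.6]] [[189.8 163.1]]
0 [np.float64(494.52419390019844), np.float64(349.8795564004331), np.float64(34.0)] [[127.2 207.4]] [[190.2 164.7]]
```

The bar fell onto its clips (126.5,207.5 ⇒ angle 0.25). Press it home.

```bash
python3 w.py 493.5,348,110,3.087 493.5,348,54,3.087
```

```text
t 23.9 p [314.3 360.9 132.5] th 3.087 F [ 1.  -0.2 -0.3] w 0.5 g 0.0 q [ 0.83  0.38  2.02 -0.    0.73 -0.69]
(493.5, 348.0, 110.0, 3.087) -> [-179.6   -3.1   22.8] [ 0.002  0.001 -0.   ]
(493.5, 348.0, 54.0, 3.087) -> [-179.6   -3.2   78.8] [ 0.002  0.001 -0.   ]
```

```bash
python3 -m inch '[[[-45,-1,0,0,0,0,0],[-90,-2,0,0,0,0,0],[-135,-2,0,0,0,0,0],[-170,-3,0,0,0,0,0],[-180,-3,20,0,0,0,0],[-180,-3,50,0,0,0,0],[-180,-3,65,0,0,0,0],[-180,-3,70,0,0,0,0],[-180,-3,73,0,0,0,0],[-180,-3,75,0,0,0,0],[-180,-3,77,0,0,0,0],[-180,-3,77,0,0,0,0]]]'; python3 -m inch '[[[0,0,1,0,0,0,0],[0,0,2,0,0,0,0],[0,0,2,0,0,0,0]]]'
```

```text
t: 25.15
ee_pos: [492.6, 347.6, 55.0]
orientation: [0.085, 3.14, 0.001]
ft_force: [-0.0, -0.6, -1.1]
width: 0.2
grasp_force: 0.0
t: 25.45
ee_pos: [492.9, 347.7, 54.1]
orientation: [0.086, 3.14, 0.001]
ft_force: [-3.2, -1.8, 11.6]
width: 0.3
grasp_force: 5.8
```

Snapped through: free at 55, hard stop 11.6 N at 54. Rise, verify, and work out the lid-closing path.

```bash
python3 -m inch '[[[0,0,-20,0,0,0,0],[0,0,-60,0,0,0,0],[0,0,-110,0,0,0,0],[0,0,-160,0,0,0,0],[0,0,-205,0,0,0,0],[0,0,-215,0,0,0,0],[-25,0,-215,0,0,0,0],[-25,0,-215,0,0,0,0]]]'
cat > lid.py <<'E'
from w import *
def case(x,z,y=0): c,s=np.cos(-.055),np.sin(-.055); return (510.5+c*x-s*y,347+s*x+c*y,z,3.087)
def tcp(f,m=0):
    a=np.interp(f,[0,.5,1.66],[169,160,135]); return case(82-a*np.cos(f)+46*np.sin(f)+10+m*np.sin(f),30+a*np.sin(f)+46*np.cos(f)+19+m*np.cos(f))
E
python3 - <<'E'
from lid import *
from m import *
s=snap('side');
for b in blobs(s,(7,150,100),(22,255,255),4,(140,120,240,195)): print('side bar',b[0],b[1])
rel([case(185,270),case(185,180)]+[tcp(f) for f in(1.66,1.5,1.35,1.2,1.05,.9,.75,.6,.45,.3,.15,.05,0)])
E
```

```text
t: 26.25
ee_pos: [519.3, 346.0, 268.0]
orientation: [0.087, 3.138, 0.001]
ft_force: [-0.4, 0.7, -0.2]
width: 0.5
grasp_force: 0.0
side bar 17 [190.1 165.7]
t 26.3 p [517.9 345.7 267. ] th 3.086 F [ 0.3 -1.2  0.4] w 0.6 g 0.0 q [ 0.6  0.4  1.6  0.   1.1 -0.9]
(np.float64(695.2202580289558), np.float64(336.8301291199925), 270, 3.087) -> [-177.6    1.1   -3.1] [-0. -0. -0.]
(np.float64(695.2202580289558), np.float64(336.8301291199925), 180, 3.087) -> [-177.6    1.1   86.9] [-0. -0. -0.]
(np.float64(660.117053450941), np.float64(338.7627544954775), np.float64(179.36530945965535), 3.087) -> [-142.5    1.1   87.6] [-0. -0. -0.]
(np.float64(638.3976364765824), np.float64(339.9585284109927), np.float64(190.35537235310323), 3.087) -> [-120.7    1.    76.6] [-0. -0. -0.]
(np.float64(616.1941163816689), np.float64(341.1809548782161), np.float64(197.31580231215182), 3.087) -> [-98.5   1.   69.7] [-0. -0. -0.]
(np.float64(592.738618411308), np.float64(342.47230964531184), np.float64(200.73377597410865), 3.087) -> [-75.    1.   66.2] [-0. -0. -0.]
(np.float64(568.6000461773566), np.float64(343.801
[... 478 characters left out ...]
  90.9] [-0. -0. -0.]
(np.float64(477.6761844732991), np.float64(348.8071324134), np.float64(160.40652114672008), 3.087) -> [ 40.3   0.9 106.6] [-0. -0. -0.]
(np.float64(459.8775429762349), np.float64(349.7870459745661), np.float64(141.29258430957304), 3.087) -> [ 58.1   0.9 125.8] [-0. -0. -0.]
(np.float64(445.0406560348683), np.float64(350.60389858220657), np.float64(119.3350310154175), 3.087) -> [ 72.9   0.9 147.7] [-0. -0. -0.]
(np.float64(437.0204011598894), np.float64(351.04545792915434), np.float64(103.34401033256947), 3.087) -> [ 80.9   0.9 163.7] [-0. -0. -0.]
(np.float64(433.6164331447049), np.float64(351.2328651770842), np.float64(95.0), 3.087) -> [ 84.3   0.9 172.1] [-0. -0. -0.]
```

```bash
python3 -m inch '[[[-45,1,-8,0,0,0,0],[-90,1,-8,0,0,0,0],[-135,1,-8,0,0,0,0],[-178,1,-8,0,0,0,0],[-180,1,-8,0,0,0,0],[-180,1,30,0,0,0,0],[-180,1,65,0,0,0,0],[-180,1,85,0,0,0,0],[-165,1,87,0,0,0,0],[-152,1,87,0,0,0,0],[-142,1,87,0,0,0,0],[-132,1,82,0,0,0,0],[-121,1,77,0,0,0,0],[-121,1,77,0,0,0,0]]]'
python3 - <<'E'
from lid import *
rel([tcp(f) for f in(1.5,1.35,1.2,1.05,.9,.75,.6,.45,.3)])
from m import *
d=snap('top');print([ (b[0],b[1]) for b in blobs(d,(9,150,100),(22,255,255),6,(80,110,200,240))])
E
```

```text
t: 27.7
ee_pos: [637.5, 340.8, 191.9]
orientation: [0.085, 3.14, 0.001]
ft_force: [1.0, -0.2, -0.6]
width: 0.7
grasp_force: 0.7
t 27.7 p [637.5 340.8 191.9] th 3.088 F [ 1.  -0.2 -0.6] w 0.7 g 0.7 q [ 0.47  0.62  1.43  0.    1.1  -1.04]
(np.float64(638.3976364765824), np.float64(339.9585284109927), np.float64(190.35537235310323), 3.087) -> [-0.9 -0.8  1.6] [0.001 0.    0.001]
(np.float64(616.1941163816689), np.float64(341.1809548782161), np.float64(197.31580231215182), 3.087) -> [21.3 -0.8 -5.4] [0.001 0.    0.001]
(np.float64(592.738618411308), np.float64(342.47230964531184), np.float64(200.73377597410865), 3.087) -> [44.8 -0.7 -8.8] [0.001 0.    0.001]
(np.float64(568.6000461773566), np.float64(343.8012714249589), np.float64(200.39402796020204), 3.087) -> [69.  -0.7 -8.5] [0.001 0.    0.001]
(np.float64(544.3828370783714), np.float64(345.1345625985356), np.float64(196.1735458944041), 3.087) -> [93.2 -0.7 -4.3] [0.001 0.    0.001]
(np.float64(520.7119879817205), np.float64(346.4377736350606), np.float64(188.04726694249314), 3.087) -> [116.9  -0.7   3.8] [0.001 0.    0.001]
(np.float64(498.2171971238804), np.float64(347.67623616720556), np.float64(176.09133214673398), 3.087) -> [139.5  -0.7  15.8] [0.001 0.    0.001]
(np.float64(477.6761844732991), np.float64(348.8071324134), np.float64(160.40652114672008), 3.087) -> [160.   -0.6  31.5] [0.001 0.    0.001]
(np.float64(459.8775429762349), np.float64(349.7870459745661), np.float64(141.29258430957304), 3.087) -> [177.9  -0.6  50.6] [0.001 0.    0.001]
[(np.int32(48), array([127.3, 207.3]))]
```

Contact (1 N) on the lid's back; keeper reads shut. Follow the arc down.

```bash
python3 -m inch '[[[11,-1,-2,0,0,0,0],[21,-1,-5,0,0,0,0],[33,-1,-7,0,0,0,0],[45,-1,-9,0,0,0,0],[57,-1,-9,0,0,0,0],[69,-1,-8,0,0,0,0],[81,-1,-7,0,0,0,0],[93,-1,-4,0,0,0,0],[105,-1,0,0,0,0,0],[117,-1,4,0,0,0,0],[128,-1,9,0,0,0,0],[139,-1,16,0,0,0,0],[150,-1,23,0,0,0,0],[160,-1,31,0,0,0,0],[169,-1,41,0,0,0,0],[178,-1,51,0,0,0,0],[178,-1,51,0,0,0,0]]]'
python3 - <<'E'
from lid import *
rel([tcp(f) for f in(.3,.2,.1,0)]+[case(-77,86)])
E
```

```text
t: 29.45
ee_pos: [458.4, 348.4, 137.7]
orientation: [-0.085, -3.137, 0.004]
ft_force: [0.1, -0.8, 2.5]
width: 0.6
grasp_force: 0.9
t 29.4 p [458.4 348.4 137.7] th 3.087 F [ 0.1 -0.8  2.5] w 0.6 g 0.9 q [ 0.63  0.49  1.81  0.    0.85 -0.89]
(np.float64(459.8775429762349), np.float64(349.7870459745661), np.float64(141.29258430957304), 3.087) -> [-1.4  1.5 -3.6] [-0.002 -0.004  0.   ]
(np.float64(449.6279623866996), np.float64(350.35134202028445), np.float64(126.94296989420025), 3.087) -> [ 8.8  1.5 10.8] [-0.002 -0.004  0.   ]
(np.float64(440.83314482481546), np.float64(350.8355453230081), np.float64(111.46233886613885), 3.087) -> [17.5  1.6 26.3] [-0.002 -0.004  0.   ]
(np.float64(433.6164331447049), np.float64(351.2328651770842), np.float64(95.0), 3.087) -> [24.7  1.6 42.8] [-0.002 -0.004  0.   ]
(np.float64(433.6164331447049), np.float64(351.2328651770842), 86, 3.087) -> [24.7  1.7 51.8] [-0.002 -0.004  0.   ]
```

```bash
python3 -m inch '[[[5,1,6,0,0,0,0],[10,1,13,0,0,0,0],[15,2,21,0,0,0,0],[19,2,29,0,0,0,0],[22,2,36,0,0,0,0],[24,2,42,0,0,0,0],[24,2,46,0,0,0,0],[24,2,46,0,0,0,0]]]'; python3 -m inch '[[[0,0,2,0,0,0,0],[0,0,3,0,0,0,0],[0,0,3,0,0,0,0]]]'
```

```text
t: 30.25
ee_pos: [436.2, 352.1, 92.9]
orientation: [-0.086, -3.139, 0.002]
ft_force: [-2.0, -0.1, 2.2]
width: 0.7
grasp_force: 1.3
t: 30.55
ee_pos: [436.5, 352.1, 90.7]
orientation: [-0.086, -3.14, 0.001]
ft_force: [-2.6, 0.3, 3.0]
width: 0.5
grasp_force: 1.6
```

```bash
python3 -m inch '[[[0,0,2,0,0,0,0],[0,0,3.5,0,0,0,0],[0,0,4.5,0,0,0,0],[0,0,4.5,0,0,0,0],[0,0,4.5,0,0,0,0]]]'
```

```text
t: 31.05
ee_pos: [436.5, 352.2, 86.5]
orientation: [-0.086, -3.14, 0.0]
ft_force: [-5.9, -0.5, 9.3]
width: 0.3
grasp_force: 4.7
```

At the stop (9.3 N, same height as before). Lift off and check that the catch holds.

```bash
python3 -m inch '[[[0,0,-4,0,0,0,0],[0,0,-10,0,0,0,0],[0,0,-30,0,0,0,0],[40,0,-50,0,0,0,0],[85,0,-60,0,0,0,0],[120,0,-60,0,0,0,0],[120,0,-60,0,0,0,0],[120,0,-60,0,0,0,0],[120,0,-60,0,0,0,0],[120,0,-60,0,0,0,0],[120,0,-60,0,0,0,0],[120,0,-60,0,0,0,0],[120,0,-60,0,0,0,0],[120,0,-60,0,0,0,0],[120,0,-60,0,0,0,0]]]'
python3 - <<'E'
from m import *
d=snap('top')
for b in blobs(d,(9,150,100),(22,255,255),6,(95,150,160,240)): print('pad',b[0],b[1],onz(d,*b[1],77))
cv2.imwrite('pics/t10.png',cv2.resize(d['frame'][140:250,85:245,::-1],None,fx=4,fy=4,interpolation=cv2.INTER_CUBIC))
E
```

```text
t: 32.55
ee_pos: [317.2, 358.9, 146.2]
orientation: [-0.086, -3.14, 0.0]
ft_force: [0.0, -0.5, -0.3]
width: 0.5
grasp_force: 0.0
pad 47 [121.1 226.7] [434.8 353.4  77. ]
pad 30 [108.6 239. ] [397.3 390.2  77. ]
```

View pics/t10.png

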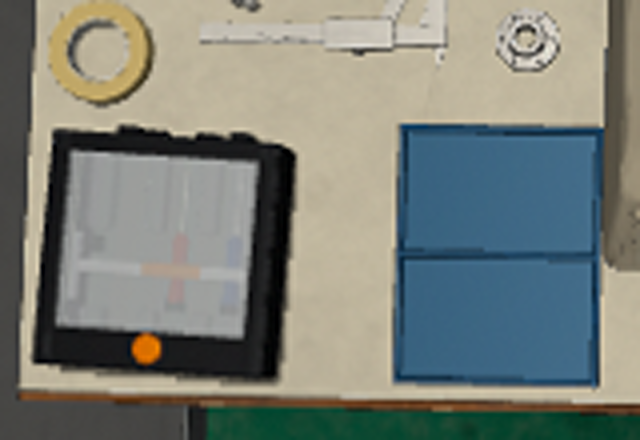

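The lid is held shut, with its pad at (121.1,226.7), where it was at the start. Through the window the keeper lies across the red and blue drivers, and the left mat is empty. Handing in.

```bash
python3 -c "
from workcell import ctrl
print(ctrl.close_job())"
```

```text
the job is handed in; nothing more can be done
None
```

Job handed in: the red and blue screwdrivers (the yellow one was not there) lie in lanes 1 and 0, handles to the front, with the keeper snapped home and the lid holding shut by its own catch; the flange and loupe were not touched.

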